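# Roll down the seal bar of a specimen tray

### The job

The orange seal bar along the near edge of the glazed specimen tray stands proud: take the hand roller from its rest and roll its wheel along the bar, from one end to the other, with a firm, steady push (some 10 to 18 N will do; never over 30 N, or the glass may crack) until all eight sections sit fully home. Touch the tray only with the roller, and then put the roller back upright on its rest as it was. Leave everything else where it is.

Things in the scene. Friction and masses are not known exactly. Their poses are not given: they have to be found in the camera images.
- tray: fixed grey aluminium tray, 110 (x) x 290 (y) x about 32 mm high, glass window over six round specimens, orange bar in a groove. Origin: centre of its underside, on the desk. x runs across it, away from the bar; y along the bar. Its deck stands up to 3 mm too high or low and up to 0.02 rad out of level lengthwise, differently each run, and no pose reports this: feel for it
- strip_right (a point): nominal (deck level) point on the bar's top face when seated, at the middle of section 1; in the tray's frame (-40, -98, 34) mm. The true height may differ by up to 5 mm either way (deck height and slope, unreported), also along the bar
- strip_left (a point): the same at the middle of section 8, tray frame (-40, +98, 34) mm. The bar is 16 mm wide: eight hard orange sections in a row, each 27.4 mm long at 28 mm pitch, 12 mm high, with slightly rounded edges
- section1 (a joint): how far section 1 of the bar (first, at strip_right) is pressed in, m: 0 = 5 mm proud of its seat, 0.005 = fully home (top 2 mm above the aluminium edges beside it). It moves straight down against about 7 N of friction, stays where it is left, stops hard at 0.005
- section2 (a joint): how far section 2 of the bar (second) is pressed in, m: 0 = 5 mm proud of its seat, 0.005 = fully home (top 2 mm above the aluminium edges beside it). It moves straight down against about 7 N of friction, stays where it is left, stops hard at 0.005
- section3 (a joint): how far section 3 of the bar (third) is pressed in, m: 0 = 5 mm proud of its seat, 0.005 = fully home (top 2 mm above the aluminium edges beside it). It moves straight down against about 7 N of friction, stays where it is left, stops hard at 0.005
- section4 (a joint): how far section 4 of the bar (fourth) is pressed in, m: 0 = 5 mm proud of its seat, 0.005 = fully home (top 2 mm above the aluminium edges beside it). It moves straight down against about 7 N of friction, stays where it is left, stops hard at 0.005
- section5 (a joint): how far section 5 of the bar (fifth) is pressed in, m: 0 = 5 mm proud of its seat, 0.005 = fully home (top 2 mm above the aluminium edges beside it). It moves straight down against about 7 N of friction, stays where it is left, stops hard at 0.005
- section6 (a joint): how far section 6 of the bar (sixth) is pressed in, m: 0 = 5 mm proud of its seat, 0.005 = fully home (top 2 mm above the aluminium edges beside it). It moves straight down against about 7 N of friction, stays where it is left, stops hard at 0.005
- section7 (a joint): how far section 7 of the bar (seventh) is pressed in, m: 0 = 5 mm proud of its seat, 0.005 = fully home (top 2 mm above the aluminium edges beside it). It moves straight down against about 7 N of friction, stays where it is left, stops hard at 0.005
- section8 (a joint): how far section 8 of the bar (eighth, at strip_left) is pressed in, m: 0 = 5 mm proud of its seat, 0.005 = fully home (top 2 mm above the aluminium edges beside it). It moves straight down against about 7 N of friction, stays where it is left, stops hard at 0.005
- roller_grip (a point): centre of the hand roller's wooden handle block, 24 (x) x 36 (y) x 52 mm high; grip its x faces from above. Under the block is an aluminium shoulder plate 78 (x) x 46 (y) x 8 mm, top 26 mm and underside 34 mm below this point. Roller: about 0.28 kg, 108 mm high
- roller_foot (a point): lowest point of the roller's wheel, 82 mm below roller_grip. The wheel is black, 40 mm across, 24 mm wide, turns freely in a fork under the plate; its axle lies along the roller's y, 62 mm below roller_grip, so it rolls along the roller's x
- wheel (a joint): turning angle of the roller's wheel, rad, 0 at the start, counts on over full turns, either way; 1 rad of rolling is 20 mm
- rest_top (a point): middle between the top faces of the fixed rest's two grey bridges, 54 mm above the desk. They are 14 mm thick, 62 mm long (y), 56 mm apart (x), and carry the roller's shoulder plate, wheel hanging between; a 4 mm high lip outside each leaves the plate 3.5 mm play either way in x. In place, roller_grip is 34 mm above this point, roller x along rest x
- objective_can: black and clear round canister, loose bystander; origin at the centre of its underside; to be left alone
- spare_eyepiece: black stepped eyepiece, loose bystander; origin at the centre of its underside; to be left alone
- marker_blue: blue and white marker pen, loose bystander; origin at the centre of its underside; to be left alone
- mount_06: red round specimen mount, loose bystander; origin at the centre of its underside; to be left alone
Not all that is in view belongs to the job. Leave any green or red look-alike of the part that bears roller_grip alone.

How it is judged:
By the outcome, as a careful person would: the job done as asked, in the order asked, and still so for the second after the job is handed in, with the robot touching nothing.
It also fails if it takes over 72 s, if anything falls off the work surface, if the arm or the gripper's body presses on something with over 40 N, if the wrist force passes 120 N, or if a joint passes its speed limit or range.

### The arm

A 6-joint arm with a two-finger parallel gripper is mounted at the origin on a cart in front of the work surface, level with it; the furniture and walls round the work are solid. World frame = base frame: x ahead of the robot, y to its left, z up, the work surface at z = 0. Lengths are in m, angles in degrees, forces in N, time in s.
With the tool pointing down it reaches from about 0.375 to 0.9 m from the base axis. Payload 3.1 kg.
Tool frame: the origin (TCP) lies midway between the tips of the shut fingers; the grasp point (between the pads) lies 19 mm behind it; z points along the fingers, y is the line along which they close (so a half turn about z gives the same grasp; the last joint's range is limited). The gripper opens to 87 mm and grips with 3 to 60 N. Pads are 19 mm wide; open, the fingers measure 117 mm over their backs; the gripper's body (75 mm by 190 mm) begins 51 mm behind the grasp point.
Start: joints at [55.548, 30.224, 82.088, -0, 67.689, -10.227], TCP at [0.256, 0.57, 0.223] pointing down, gripper open.
Joint ranges: [-176.69, 176.69], [-43.24, 126.21], [12.49, 139.97], [-82, 262], [0, 151.66], [-163.58, 163.58]. Speed limits (degrees/s): [159.86, 159.86, 180, 180, 180, 180].

### API

Orientations are given as a 3x3 rotation matrix whose columns are the frame's x, y, z axes.
In Python, from rig import read_state, capture, camera_info, hand_in gives the robot as it stands.
- The arm moves only by the tool drive_tool, never from a script. Its argument "motion" is a list of rows, each a list of 2 entries, a list of its own where there are three numbers: the shift along the tool's x, y, z in mm, then the turn, a rotation vector about the tool's x, y, z in rad. A call has 1 to 5 rows; each row shifts and turns the commanded pose from where the row before left it, along the tool's axes as they then stand; what a row does not reach is not made up. A row lasts 1/10 s, in which the tool goes at most 50 mm and 8.59 degrees, less where a joint would pass 70% of its speed; a pose out of reach is approached as far as the arm can. A call is refused whole if a number of a shift passes 50 or a number of a turn 0.15, either way. A call with a gripper value outside its range is refused whole. "gripper" is the opening, from 0 (shut) to 1 (fully open), set as the call begins (left out, the last holds). The fingers move at their own pace and stop on an object; the grip force is fixed at half the most. Time passes only in rows, so rows that do not move let the fingers close. It gives the time, the measured TCP pose, the force, the opening and the grip force at its end, in the units of the state.
- read_state(): the state, without advancing time (a new reading comes with each control period).
- capture(name): name is "side" or "top"; returns the picture (420x560x3 uint8, red, green, blue); there is no depth.
- camera_info(name): a dict with "fovy" (degrees; the focal length in pixels is half the picture's height over the tangent of half this angle, whatever the lens; pixels are square), "cx", "cy" (the principal point, pixels), "k1" (the pictures are not rectified: a ray, as slopes to the right and down, at radius r is drawn at 1 + k1 r^2 times it, then the intrinsics apply), "xyz" and "orientation" of the camera in the world. Camera axes: x right, y down, z forward; pixel columns grow to the right and rows downward; lengths in m; the calibration is good to about 2 mm. A picture is of the moment at which its call begins. camera_info takes no time and is no camera call.
- hand_in(): hands the job in; it is judged then, once.
The state is a dict: "time_s": time; "joint_positions": joint angles; "qvel": joint speeds; "tau": joint torques, N m; "position": TCP position; "tcp_rot": TCP orientation; "force": force on the tool from outside, world axes, zero at the start; "moment": the same for the moment, N m; "opening": opening from 0.0 (shut) to 1.0 (fully open); "grasp_force": force on a finger pad.
Only numpy, scipy, OpenCV 4.12 (cv2) and the standard library are available. Lean on these libraries where they do the work, as an engineer would, in place of code of your own. Each camera call takes 0.05 s, during which the arm holds its last target. There are 200 camera calls.

## Working session

There is one attempt and no reset: what is moved stays moved. The work goes in short steps, Python scripts to look and compute and a tool call to move; the robot and the scene stay as the last step left them, time stands still between calls to the robot, and variables do not carry over. Pictures are saved under pics/ and viewed, at most 10 in all, crops included, and the job is handed in when it is done.

Besides the shell and the picture viewer there is one more tool, called as name(argument=value, ...) on one line, values as JSON. drive_tool: Moves the arm, as the interface text tells. Its arguments: {"type":"object","properties":{"motion":{"type":"array","items":{"type":"array"}},"gripper":{"type":"number"}},"required":["motion"]}

```bash
mkdir -p pics
python3 - <<'E'
from rig import *
import cv2
for n in("side","top"):
    cv2.imwrite(f"pics/{n}0.png",capture(n)[:,:,::-1]); print(camera_info(n))
s=read_state();print(s["tcp_rot"],s["position"],s["force"],s["time_s"])
E
```

```text
{'fovy': 53.84170848396747, 'cx': 287.1899023517429, 'cy': 207.35081230480648, 'k1': 0.03318007983834845, 'xyz': array([ 0.47637624, -0.71255421,  0.50318208]), 'orientation': array([[ 0.99555935, -0.02255081,  0.09139501],
       [-0.09181938, -0.4466862 ,  0.88996665],
       [ 0.02075542, -0.89440645, -0.44677322]])}
{'fovy': 48.891890176577405, 'cx': 279.0946245166302, 'cy': 207.54742154767607, 'k1': 0.04875846216422323, 'xyz': array([0.44909665, 0.10533391, 1.39819052]), 'orientation': array([[-0.02832169, -0.99609371,  0.08363738],
       [-0.99959006,  0.02787097, -0.00655186],
       [ 0.00419521, -0.08378865, -0.99647472]])}
[[-9.11951847e-01  4.10295784e-01 -1.09436076e-03]
 [ 4.10297118e-01  9.11950411e-01 -1.65022663e-03]
 [ 3.20921711e-04 -1.95394029e-03 -9.99998040e-01]] [0.25604159 0.5694158  0.22166645] [-0.47432327 -0.58254684 -0.13381666] 0.1
```

View pics/top0.png

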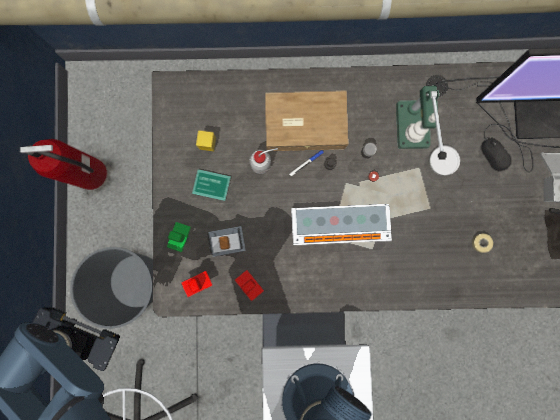

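View pics/side0.png

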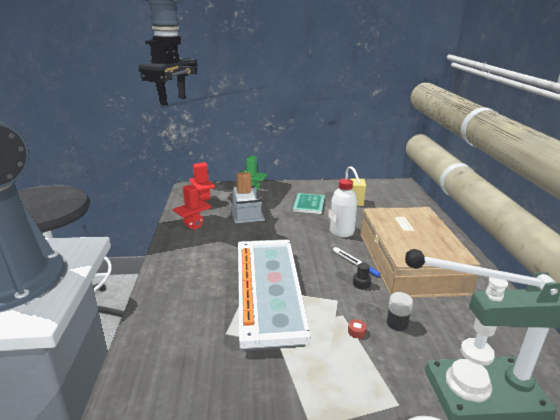

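Top view: the wooden block on the grey rest at (224,241) is the roller. The look-alikes are green (178,236), red (197,284) and red (249,285), and I'll leave those alone. The tray bar runs (303,239) to (381,237). Next I confirm the roller in a crop and measure it.

```bash
cat > h.py <<'E'
import numpy as np, cv2
from rig import *
def ray(n,u,v):
    c=camera_info(n); f=210/np.tan(np.radians(c["fovy"]/2))
    d=np.array([(u-c["cx"])/f,(v-c["cy"])/f]); p=d.copy()
    for _ in range(20): p=d/(1+c["k1"]*(p@p))
    return c["xyz"], c["orientation"]@np.array([*p,1])
def onz(n,u,v,z):
    o,d=ray(n,u,v); return o+d*(z-o[2])/d[2]
def proj(n,P):
    c=camera_info(n); f=210/np.tan(np.radians(c["fovy"]/2))
    q=c["orientation"].T@(np.array(P)-c["xyz"]); p=q[:2]/q[2]; p=p*(1+c["k1"]*(p@p))
    return p*f+[c["cx"],c["cy"]]
def tri(pts):
    A=np.zeros((3,3));b=np.zeros(3)
    for n,u,v in pts:
        o,d=ray(n,u,v);d=d/np.linalg.norm(d);M=np.eye(3)-np.outer(d,d);A+=M;b+=M@o
    return np.linalg.solve(A,b)
def mask(im,lo,hi,box):
    h=cv2.cvtColor(im,cv2.COLOR_RGB2HSV); m=cv2.inRange(h,lo,hi); k=np.zeros_like(m)
    a,b,c,d=box; k[b:d,a:c]=m[b:d,a:c]; return k
def rectw(n,m,z):
    c=np.argwhere(m>0)[:,::-1]
    P=np.array([onz(n,u,v,z)[:2] for u,v in c]); 
    return cv2.minAreaRect((P*1000).astype(np.float32)),P.mean(0)
E
python3 - <<'E'
from h import *
t=capture("top"); s=capture("side")
m=mask(t,(5,180,150),(20,255,255),(290,200,395,250)); print("bar",rectw("top",m,.039),m.sum()/255)
m2=mask(t,(3,90,60),(20,255,255),(205,225,245,260)); print("wood",rectw("top",m2,.114),m2.sum()/255)
k=mask(s,(5,180,150),(20,255,255),(230,235,265,335)); p=np.argwhere(k)[:,::-1];print("bar side px",p[p[:,1].argmin()],p[p[:,1].argmax()],p.mean(0))
a=cv2.resize(t[215:265,190:260],None,fx=8,fy=8,interpolation=cv2.INTER_CUBIC)
b=cv2.resize(s[150:235,205:285],(376,400),interpolation=cv2.INTER_CUBIC)
c=cv2.resize(t[195:255,280:400],None,fx=5,fy=5,interpolation=cv2.INTER_CUBIC)
cv2.imwrite("pics/crop1.png",cv2.resize(np.hstack([a,b])[:,:,::-1],(798,342)))
cv2.imwrite("pics/crop2.png",c[:,:,::-1])
E
```

```text
bar (((470.04107666015625, -85.6020736694336), (14.207549095153809, 217.86476135253906), 1.1508903503417969), array([ 0.4698395 , -0.08361685])) 278.0
wood (((464.89691162109375, 252.33584594726562), (33.98516082763672, 23.95978355407715), 6.169702053070068), array([0.46462416, 0.25239156])) 105.0
bar side px [251 323] [245 324] [248.  323.5]
```

View pics/crop1.png

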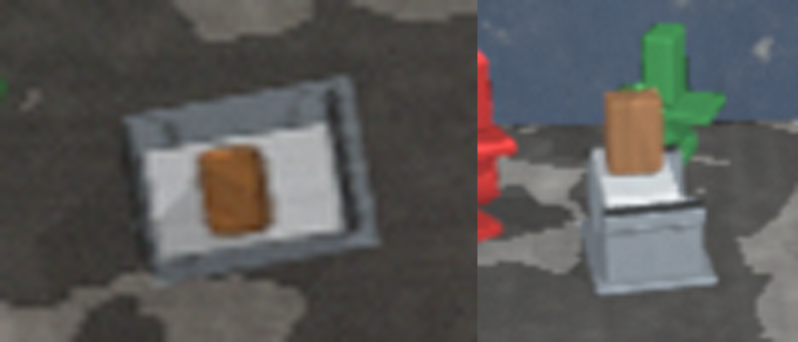

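View pics/crop2.png

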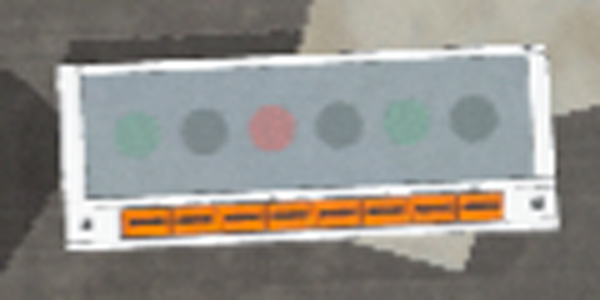

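The crop confirms it: a brown wooden block on a white shoulder plate, in the grey rest with lips left and right. The orange bar shows eight sections. Next: roller yaw from the plate, rest outline, and block and bar position from edges.

Run:
```python
from h import *
t=cv2.imread("pics/top0.png")[:,:,::-1].copy(); s=cv2.imread("pics/side0.png")[:,:,::-1].copy()
def big(m): 
    c,_=cv2.findContours(m,cv2.RETR_EXTERNAL,cv2.CHAIN_APPROX_NONE); c=max(c,key=cv2.contourArea); k=np.zeros_like(m); cv2.drawContours(k,[c],-1,255,-1); return k
B=(200,220,250,262)
print("plate",rectw("top",big(mask(t,(0,0,140),(180,60,255),B)),.062))
print("rest",rectw("top",big(mask(t,(95,15,85),(130,120,255),B)|mask(t,(0,0,140),(180,60,255),B)),.05))
for sat in (90,60):
  m=big(mask(t,(3,sat,40),(22,255,255),(212,230,236,254)));print("wood",rectw("top",m,.114)[0],cv2.minAreaRect(np.argwhere(m)[:,::-1].astype(np.float32)),m.sum()/255)
m=big(mask(s,(3,60,40),(22,255,255),(230,160,256,200)));p=np.argwhere(m)[:,::-1]
print("side wood box",cv2.boundingRect(p.astype(np.int32)),p.mean(0))
print("L top",onz("top",219.3,238,.114),"R bottom",onz("top",229.6,241,.062))
for z in (.062,.114):
  pass
for P in ([.465,.25,.114],[.465,.25,.062],[.47,-.195,.039],[.466,.02,.039]): print(proj("side",P),proj("top",P))
m=mask(s,(3,150,120),(22,255,255),(232,235,270,335));p=np.argwhere(m)[:,::-1];print("bar side",cv2.boundingRect(p.astype(np.int32)))
for r in (250,285,318): print(r,p[p[:,1]==r][:,0].min(),p[p[:,1]==r][:,0].max())
print("bar ends",onz("top",304,239.4,.039),onz("top",380.6,236,.039))
```

```text
plate (((467.1536865234375, 236.83346557617188), (44.479164123535156, 41.718631744384766), 7.826846599578857), array([0.46815263, 0.23107318]))
rest (((469.5910949707031, 252.0516357421875), (71.85990905761719, 96.84619140625), 8.911036491394043), array([0.47033539, 0.2502529 ]))
wood ((464.89691162109375, 252.33584594726562), (33.98516082763672, 23.95978355407715), 6.169702053070068) ((223.90000915527344, 242.20004272460938), (12.279438018798828, 8.6824312210083), 82.87498474121094) 105.0
wood ((464.3579406738281, 252.1250762939453), (35.86648178100586, 25.85002899169922), 8.404679298400879) ((223.98648071289062, 242.41891479492188), (12.987520217895508, 9.370742797851562), 80.53767395019531) 119.0
side wood box (236, 172, 16, 21) [243.40282686 182.44876325]
L top [0.47689775 0.26485658 0.114     ] R bottom [0.46854164 0.24185211 0.062     ]
[243.86617096 174.54537676] [224.7490607  242.15041563]
[244.40575978 193.55352617] [226.79011458 242.31520272]
[247.72857093 321.76760139] [379.31646965 236.42646908]
[245.13579339 249.86411582] [306.05178925 239.80312506]
bar side (243, 249, 10, 76)
250 243 248
285 243 250
318 244 252
bar ends [0.4673472  0.02598004 0.039     ] [ 0.471146   -0.19880891  0.039     ]
```

drive_tool(motion=[[[0, 0, 0], [0, 0, -0.14]], [[0, 0, 0], [0, 0, -0.14]], [[0, 0, 0], [0, 0, -0.14]], [[0, 0, 0], [0, 0, -0.08]], [[0, 0, 0], [0, 0, 0]]], gripper=1)

```text
time_s: 0.7
position: [0.2563, 0.5698, 0.2223]
tcp_rot: [[-0.997, -0.077, -0.0], [-0.077, 0.997, -0.0], [0.0, -0.0, -1.0]]
force: [-0.3, -0.2, 0.4]
opening: 1.002
grasp_force: 0.0
```

drive_tool(motion=[[[0, 0, 0], [0, 0, -0.063]], [[-16.3, -34.3, 0], [0, 0, 0]], [[-16.3, -34.3, 0], [0, 0, 0]], [[-16.3, -34.3, 0], [0, 0, 0]], [[-16.3, -34.3, 0], [0, 0, 0]]])

```text
time_s: 1.2
position: [0.3406, 0.4421, 0.2225]
tcp_rot: [[-0.99, -0.138, 0.0], [-0.138, 0.99, -0.0], [-0.0, -0.0, -1.0]]
force: [1.2, 1.2, -0.2]
opening: 1.002
grasp_force: 0.0
```

drive_tool(motion=[[[-16.3, -34.3, 0], [0, 0, 0]], [[-16.3, -34.3, 0], [0, 0, 0]], [[-16.3, -34.3, 0], [0, 0, 0]], [[-16.3, -34.3, 0], [0, 0, 0]], [[-16.3, -34.3, 0], [0, 0, 0]]])

```text
time_s: 1.7
position: [0.4455, 0.2834, 0.2226]
tcp_rot: [[-0.99, -0.138, 0.0], [-0.138, 0.99, 0.0], [-0.0, 0.0, -1.0]]
force: [0.5, 0.7, -0.0]
opening: 1.001
grasp_force: 0.0
```

drive_tool(motion=[[[-16.3, -34.3, 0], [0, 0, 0]], [[0, 0, 25], [0, 0, 0]], [[0, 0, 25], [0, 0, 0]], [[0, 0, 20], [0, 0, 0]], [[0, 0, 0], [0, 0, 0]]])

```text
time_s: 2.2
position: [0.4638, 0.2522, 0.1501]
tcp_rot: [[-0.99, -0.138, -0.006], [-0.138, 0.99, -0.002], [0.006, -0.001, -1.0]]
force: [-0.2, -0.2, 0.4]
opening: 1.0
grasp_force: 0.0
```

Run:
```python
from h import *
t=capture("top"); s=capture("side")
a=cv2.resize(t[205:275,180:270],(514,400),interpolation=cv2.INTER_CUBIC)
b=cv2.resize(s[125:225,205:275],(280,400),interpolation=cv2.INTER_CUBIC)
cv2.imwrite("pics/crop3.png",np.hstack([a,b])[:,:,::-1])
```

```text
(no output)
```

View pics/crop3.png

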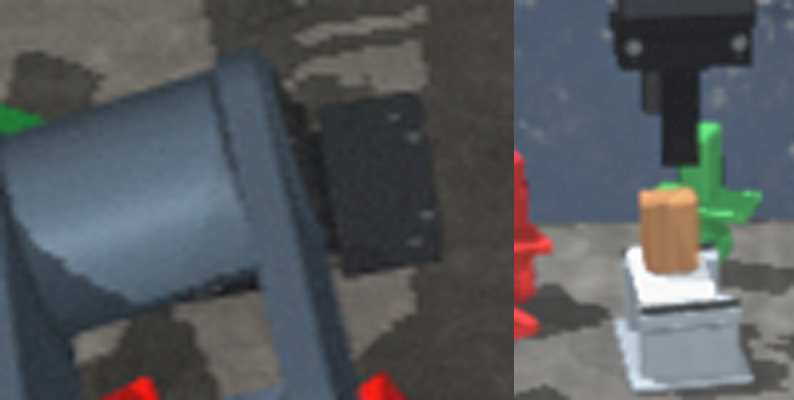

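The side crop shows the near finger at (681,160), about 3 px right of the block's centre (669). The grasp line's yaw explains that offset, so the gripper is centred. I descend and grip.

drive_tool(motion=[[[-1, 0, 20], [0, 0, 0]], [[0, 0, 20], [0, 0, 0]], [[0, 0, 20], [0, 0, 0]], [[0, 0, 15], [0, 0, 0]], [[0, 0, 9], [0, 0, 0]]])

```text
time_s: 2.8
position: [0.4674, 0.2537, 0.0688]
tcp_rot: [[-0.99, -0.14, 0.001], [-0.14, 0.99, 0.0], [-0.001, 0.0, -1.0]]
force: [0.2, 0.4, -0.7]
opening: 1.002
grasp_force: 0.0
```

drive_tool(motion=[[[0, 0, 0], [0, 0, 0]], [[0, 0, 0], [0, 0, 0]], [[0, 0, 0], [0, 0, 0]], [[0, 0, 0], [0, 0, 0]], [[0, 0, 0], [0, 0, 0]]], gripper=0.2)

```text
time_s: 3.3
position: [0.4671, 0.2534, 0.0691]
tcp_rot: [[-0.99, -0.14, 0.001], [-0.14, 0.99, 0.0], [-0.001, 0.0, -1.0]]
force: [-0.7, -0.2, 0.3]
opening: 0.631
grasp_force: 0.0
```

drive_tool(motion=[[[0, 0, 0], [0, 0, 0]], [[0, 0, 0], [0, 0, 0]], [[0, 0, 0], [0, 0, 0]]], gripper=0)

```text
time_s: 3.6
position: [0.4667, 0.2532, 0.0686]
tcp_rot: [[-0.99, -0.14, -0.0], [-0.14, 0.99, 0.0], [0.0, 0.0, -1.0]]
force: [-0.6, -0.4, 0.2]
opening: 0.354
grasp_force: 0.0
```

drive_tool(motion=[[[1, 0, 4], [0, 0, 0]], [[0, 0, 0], [0, 0, 0]], [[0, 0, 0], [0, 0, 0]], [[0, 0, 0], [0, 0, 0]]])

```text
time_s: 4.0
position: [0.4666, 0.2536, 0.0652]
tcp_rot: [[-0.99, -0.14, 0.002], [-0.14, 0.99, 0.001], [-0.002, 0.001, -1.0]]
force: [-0.3, 1.2, 6.5]
opening: 0.276
grasp_force: 30.0
```

drive_tool(motion=[[[0, 0, 0], [0, 0, 0]], [[0, 0, 0], [0, 0, 0]]])

```text
time_s: 4.2
position: [0.4666, 0.2536, 0.0652]
tcp_rot: [[-0.99, -0.14, 0.002], [-0.14, 0.99, 0.001], [-0.002, 0.001, -1.0]]
force: [-1.0, 0.6, 4.7]
opening: 0.276
grasp_force: 30.0
```

drive_tool(motion=[[[0, 0, -5], [0, 0, 0]], [[0, 0, -15], [0, 0, 0]], [[0, 0, -25], [0, 0, 0]], [[0, 0, -25], [0, 0, 0]], [[0, 0, -25], [0, 0, 0]]])

```text
time_s: 4.7
position: [0.4645, 0.2527, 0.1595]
tcp_rot: [[-0.99, -0.14, -0.003], [-0.14, 0.99, -0.001], [0.003, -0.0, -1.0]]
force: [0.2, 0.1, -3.7]
opening: 0.275
grasp_force: 30.0
```

drive_tool(motion=[[[0, 0, -15], [0, 0, 0.06]], [[0, 0, 0], [0, 0, 0.06]], [[0, 0, 0], [0, 0, 0]], [[0, 0, 0], [0, 0, 0]]])

```text
time_s: 5.1
position: [0.4647, 0.2528, 0.1738]
tcp_rot: [[-1.0, -0.021, -0.002], [-0.021, 1.0, -0.001], [0.002, -0.001, -1.0]]
force: [0.4, 0.6, -4.0]
opening: 0.275
grasp_force: 30.0
```

drive_tool(motion=[[[0.3, -40, 0], [0, 0, 0]], [[0.3, -40, 0], [0, 0, 0]], [[0.3, -40, 0], [0, 0, 0]], [[0.3, -40, 0], [0, 0, 0]], [[0.3, -40, 0], [0, 0, 0]]])

```text
time_s: 5.6
position: [0.4675, 0.0517, 0.1738]
tcp_rot: [[-1.0, -0.022, -0.002], [-0.022, 1.0, 0.0], [0.002, 0.0, -1.0]]
force: [0.4, -0.0, -3.2]
opening: 0.272
grasp_force: 30.0
```

drive_tool(motion=[[[0.3, -40, 0], [0, 0, 0]], [[0.3, -40, 0], [0, 0, 0]], [[0.3, -40, 0], [0, 0, 0]], [[0.3, -40, 0], [0, 0, 0]], [[0.3, -40, 0], [0, 0, 0]]])

```text
time_s: 6.1
position: [0.47, -0.1482, 0.1737]
tcp_rot: [[-1.0, -0.021, -0.002], [-0.021, 1.0, 0.001], [0.002, 0.001, -1.0]]
force: [1.4, 0.6, -2.9]
opening: 0.271
grasp_force: 30.0
```

drive_tool(motion=[[[0.2, -20, 0], [0, 0, 0]], [[0, -20, 0], [0, 0, 0]], [[0, 0, 20], [0, 0, 0]], [[0, 0, 20], [0, 0, 0]], [[0, 0, 15], [0, 0, 0]]])

```text
time_s: 6.6
position: [0.4703, -0.1866, 0.1178]
tcp_rot: [[-1.0, -0.021, -0.003], [-0.021, 1.0, 0.002], [0.003, 0.002, -1.0]]
force: [0.5, 0.1, -3.7]
opening: 0.277
grasp_force: 30.0
```

drive_tool(motion=[[[0, 0, 0], [0, 0, 0]], [[0, 0, 0], [0, 0, 0]]])

```text
time_s: 6.8
position: [0.4711, -0.1866, 0.119]
tcp_rot: [[-1.0, -0.021, -0.002], [-0.021, 1.0, 0.001], [0.001, 0.001, -1.0]]
force: [1.0, 0.8, -3.5]
opening: 0.272
grasp_force: 30.0
```

Run:
```python
from h import *
s=capture("side"); st=read_state(); p=st["position"]; print(p,st["force"],st["joint_positions"])
print(proj("side",p-[0,0,.0592]),proj("side",[.469+.018*.112,-.198,.039]))
b=cv2.resize(s[220:350,200:320],(554,600),interpolation=cv2.INTER_CUBIC)
cv2.imwrite("pics/crop4.png",b[:,:,::-1])
```

```text
[ 0.47161769 -0.18694386  0.11966717] [ 0.35189257 -0.7997493  -3.23123713] [-3.42608878e+01  3.03227429e+01  1.04379480e+02 -8.04307265e-04
  4.52952499e+01 -1.25448623e+02]
[248.43708086 307.8615692 ] [248.37662631 323.03810476]
```

View pics/crop4.png

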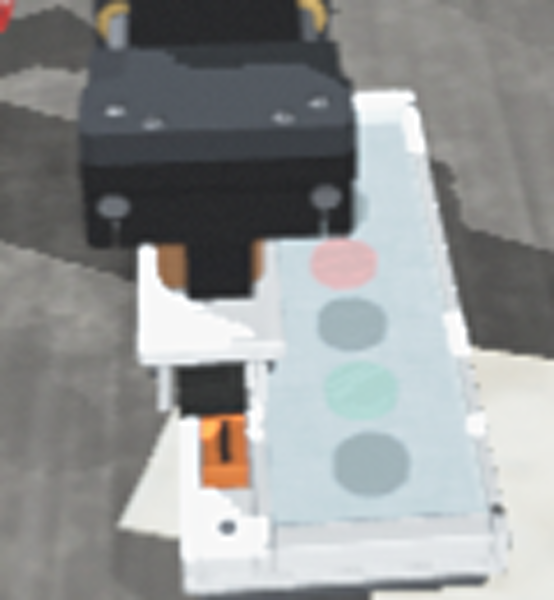

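Crop: the wheel is centred at about 246.0 px and the bar at 248.6, so the roller sits about 3.5 mm towards −x. I correct that and lower.

drive_tool(motion=[[[-3.5, 0, 5], [0, 0, 0]], [[0, 0, 5], [0, 0, 0]], [[0, 0, 3], [0, 0, 0]], [[0, 0, 0], [0, 0, 0]]])

```text
time_s: 7.25
position: [0.4746, -0.1865, 0.1062]
tcp_rot: [[-1.0, -0.02, -0.001], [-0.02, 1.0, 0.001], [0.001, 0.001, -1.0]]
force: [-1.1, 0.7, -4.1]
opening: 0.274
grasp_force: 30.0
```

drive_tool(motion=[[[0, 0, 1.0], [0, 0, 0]], [[0, 0, 1.0], [0, 0, 0]], [[0, 0, 0], [0, 0, 0]]])

```text
time_s: 7.55
position: [0.4749, -0.1868, 0.1045]
tcp_rot: [[-1.0, -0.02, -0.0], [-0.02, 1.0, 0.0], [0.0, 0.0, -1.0]]
force: [0.3, 0.0, -3.7]
opening: 0.278
grasp_force: 30.0
```

drive_tool(motion=[[[0, 0, 1.0], [0, 0, 0]], [[0, 0, 1.0], [0, 0, 0]], [[0, 0, 0], [0, 0, 0]]])

```text
time_s: 7.85
position: [0.4748, -0.1867, 0.1024]
tcp_rot: [[-1.0, -0.02, -0.0], [-0.02, 1.0, 0.0], [0.0, 0.0, -1.0]]
force: [-0.3, -1.0, -3.6]
opening: 0.273
grasp_force: 30.0
```

drive_tool(motion=[[[0, 0, 1.0], [0, 0, 0]], [[0, 0, 1.0], [0, 0, 0]], [[0, 0, 0], [0, 0, 0]]])

```text
time_s: 8.15
position: [0.4748, -0.1867, 0.1004]
tcp_rot: [[-1.0, -0.02, -0.0], [-0.02, 1.0, 0.0], [0.0, 0.0, -1.0]]
force: [0.4, -0.8, -3.4]
opening: 0.274
grasp_force: 30.0
```

drive_tool(motion=[[[0, 0, 1.0], [0, 0, 0]], [[0, 0, 1.0], [0, 0, 0]], [[0, 0, 0], [0, 0, 0]]])

```text
time_s: 8.45
position: [0.4751, -0.187, 0.099]
tcp_rot: [[-1.0, -0.02, 0.0], [-0.02, 1.0, -0.001], [-0.0, -0.001, -1.0]]
force: [-1.8, 0.2, 2.9]
opening: 0.273
grasp_force: 30.0
```

drive_tool(motion=[[[0, 0, 1.0], [0, 0, 0]], [[0, 0, 1.0], [0, 0, 0]], [[0, 0, 0], [0, 0, 0]]])

```text
time_s: 8.75
position: [0.4751, -0.187, 0.0967]
tcp_rot: [[-1.0, -0.02, 0.0], [-0.02, 1.0, -0.0], [-0.0, -0.0, -1.0]]
force: [-0.3, 0.3, 2.2]
opening: 0.271
grasp_force: 30.0
```

drive_tool(motion=[[[0, 0, 1.0], [0, 0, 0]], [[0, 0, 0.5], [0, 0, 0]], [[0, 0, 0], [0, 0, 0]]])

```text
time_s: 9.05
position: [0.475, -0.1869, 0.095]
tcp_rot: [[-1.0, -0.02, 0.0], [-0.02, 1.0, -0.0], [-0.0, -0.0, -1.0]]
force: [-0.8, -0.4, 3.1]
opening: 0.275
grasp_force: 30.0
```

drive_tool(motion=[[[0, 0, 0.5], [0, 0, 0]], [[0, 0, 0.5], [0, 0, 0]], [[0, 0, 0], [0, 0, 0]]])

```text
time_s: 9.35
position: [0.4751, -0.1869, 0.0942]
tcp_rot: [[-1.0, -0.02, 0.0], [-0.02, 1.0, -0.0], [-0.0, -0.0, -1.0]]
force: [-0.8, 0.1, 5.0]
opening: 0.274
grasp_force: 30.0
```

drive_tool(motion=[[[0, 0, 0.5], [0, 0, 0]], [[0, 0, 0], [0, 0, 0]]])

```text
time_s: 9.55
position: [0.4751, -0.1869, 0.0939]
tcp_rot: [[-1.0, -0.02, 0.0], [-0.02, 1.0, -0.0], [-0.0, -0.0, -1.0]]
force: [-1.1, 0.4, 7.4]
opening: 0.273
grasp_force: 30.0
```

drive_tool(motion=[[[0, 0, 0.5], [0, 0, 0]], [[0, 0, 0], [0, 0, 0]]])

```text
time_s: 9.75
position: [0.4752, -0.187, 0.0936]
tcp_rot: [[-1.0, -0.02, 0.001], [-0.02, 1.0, -0.001], [-0.001, -0.001, -1.0]]
force: [-1.7, -1.0, 9.3]
opening: 0.273
grasp_force: 30.0
```

drive_tool(motion=[[[0, 2, 0], [0, 0, 0]], [[0, 3, 0], [0, 0, 0]], [[0, 3, 0], [0, 0, 0]], [[0, 3, 0], [0, 0, 0]]])

```text
time_s: 10.15
position: [0.4752, -0.1778, 0.094]
tcp_rot: [[-1.0, -0.022, 0.001], [-0.022, 1.0, -0.004], [-0.001, -0.004, -1.0]]
force: [-2.9, -3.5, 8.4]
opening: 0.275
grasp_force: 30.0
```

drive_tool(motion=[[[0, 3, 0], [0, 0, 0]], [[0, 3, 0], [0, 0, 0]], [[0, 3, 0], [0, 0, 0]]])

```text
time_s: 10.45
position: [0.4749, -0.1673, 0.0939]
tcp_rot: [[-1.0, -0.02, 0.001], [-0.02, 1.0, -0.001], [-0.001, -0.001, -1.0]]
force: [-2.3, -0.8, 10.2]
opening: 0.276
grasp_force: 30.0
```

drive_tool(motion=[[[0, 3, 0], [0, 0, 0]], [[0, 3, 0], [0, 0, 0]], [[0, 3, 0], [0, 0, 0]], [[0, 3, 0], [0, 0, 0]]])

```text
time_s: 10.85
position: [0.4747, -0.1553, 0.094]
tcp_rot: [[-1.0, -0.021, 0.001], [-0.021, 1.0, -0.001], [-0.001, -0.001, -1.0]]
force: [-1.8, -0.3, 10.8]
opening: 0.277
grasp_force: 30.0
```

drive_tool(motion=[[[0, 3, 0], [0, 0, 0]], [[0, 3, 0], [0, 0, 0]], [[0, 3, 0], [0, 0, 0]], [[0, 3, 0], [0, 0, 0]]])

```text
time_s: 11.25
position: [0.4748, -0.144, 0.0943]
tcp_rot: [[-1.0, -0.021, 0.002], [-0.021, 1.0, -0.002], [-0.002, -0.003, -1.0]]
force: [-2.2, -0.8, 12.6]
opening: 0.274
grasp_force: 30.0
```

drive_tool(motion=[[[0, 3, -0.12], [0, 0, 0]], [[0, 3, -0.06], [0, 0, 0]], [[0, 3, -0.06], [0, 0, 0]], [[0, 3, -0.06], [0, 0, 0]]])

```text
time_s: 11.65
position: [0.4746, -0.1313, 0.0944]
tcp_rot: [[-1.0, -0.02, 0.002], [-0.02, 1.0, -0.001], [-0.002, -0.002, -1.0]]
force: [-0.6, -1.4, 11.7]
opening: 0.274
grasp_force: 30.0
```

drive_tool(motion=[[[0, 3, -0.06], [0, 0, 0]], [[0, 3, -0.06], [0, 0, 0]], [[0, 3, -0.06], [0, 0, 0]], [[0, 3, -0.06], [0, 0, 0]]])

```text
time_s: 12.05
position: [0.4746, -0.1205, 0.0947]
tcp_rot: [[-1.0, -0.022, 0.002], [-0.022, 1.0, -0.004], [-0.002, -0.004, -1.0]]
force: [-2.3, -3.0, 10.7]
opening: 0.271
grasp_force: 30.0
```

drive_tool(motion=[[[0, 3, -0.06], [0, 0, 0]], [[0, 3, -0.06], [0, 0, 0]], [[0, 3, -0.06], [0, 0, 0]], [[0, 3, -0.06], [0, 0, 0]]])

```text
time_s: 12.45
position: [0.4743, -0.1073, 0.0948]
tcp_rot: [[-1.0, -0.02, 0.002], [-0.02, 1.0, -0.001], [-0.002, -0.001, -1.0]]
force: [-1.4, -0.6, 9.9]
opening: 0.275
grasp_force: 30.0
```

drive_tool(motion=[[[0.2, 3, -0.04], [0, 0, 0]], [[0.2, 3, -0.04], [0, 0, 0]], [[0.2, 3, -0.04], [0, 0, 0]], [[0, 3, -0.04], [0, 0, 0]]])

```text
time_s: 12.85
position: [0.4741, -0.0966, 0.095]
tcp_rot: [[-1.0, -0.022, 0.004], [-0.022, 1.0, -0.004], [-0.004, -0.004, -1.0]]
force: [-1.3, -6.0, 8.2]
opening: 0.274
grasp_force: 30.0
```

drive_tool(motion=[[[0, 3, -0.04], [0, 0, 0]], [[0, 3, -0.04], [0, 0, 0]], [[0, 3, -0.04], [0, 0, 0]], [[0, 3, -0.04], [0, 0, 0]]])

```text
time_s: 13.25
position: [0.4737, -0.0834, 0.0949]
tcp_rot: [[-1.0, -0.02, 0.004], [-0.02, 1.0, -0.001], [-0.004, -0.001, -1.0]]
force: [-0.5, -0.6, 7.3]
opening: 0.278
grasp_force: 30.0
```

drive_tool(motion=[[[0, 3, -0.04], [0, 0, 0]], [[0, 3, -0.04], [0, 0, 0]], [[0, 3, -0.04], [0, 0, 0]], [[0, 3, -0.04], [0, 0, 0]]])

```text
time_s: 13.65
position: [0.4735, -0.0712, 0.095]
tcp_rot: [[-1.0, -0.02, 0.004], [-0.02, 1.0, -0.001], [-0.004, -0.001, -1.0]]
force: [0.4, 0.5, 6.7]
opening: 0.273
grasp_force: 30.0
```

drive_tool(motion=[[[0, 2, 0.4], [0, 0, 0]], [[0, 3, 0.3], [0, 0, 0]], [[0, 3, 0], [0, 0, 0]], [[0, 3, -0.03], [0, 0, 0]]])

```text
time_s: 14.05
position: [0.4734, -0.061, 0.0948]
tcp_rot: [[-1.0, -0.021, 0.004], [-0.021, 1.0, -0.002], [-0.004, -0.003, -1.0]]
force: [-1.0, -1.6, 10.1]
opening: 0.274
grasp_force: 30.0
```

drive_tool(motion=[[[0, 3, -0.03], [0, 0, 0]], [[0, 3, -0.03], [0, 0, 0]], [[0, 3, -0.03], [0, 0, 0]], [[0, 3, -0.03], [0, 0, 0]]])

```text
time_s: 14.45
position: [0.4732, -0.0483, 0.0947]
tcp_rot: [[-1.0, -0.02, 0.004], [-0.02, 1.0, -0.001], [-0.004, -0.001, -1.0]]
force: [-0.7, -0.2, 8.5]
opening: 0.277
grasp_force: 30.0
```

drive_tool(motion=[[[0, 3, -0.03], [0, 0, 0]], [[0, 3, -0.03], [0, 0, 0]], [[0, 3, -0.03], [0, 0, 0]], [[0, 3, -0.03], [0, 0, 0]]])

```text
time_s: 14.85
position: [0.4732, -0.0373, 0.0948]
tcp_rot: [[-1.0, -0.022, 0.004], [-0.022, 1.0, -0.003], [-0.004, -0.003, -1.0]]
force: [-0.8, -4.3, 7.5]
opening: 0.271
grasp_force: 30.0
```

drive_tool(motion=[[[0, 3, 0.4], [0, 0, 0]], [[0, 3, 0.3], [0, 0, 0]], [[0, 3, 0], [0, 0, 0]], [[0, 3, 0], [0, 0, 0]]])

```text
time_s: 15.25
position: [0.4728, -0.0242, 0.0943]
tcp_rot: [[-1.0, -0.02, 0.004], [-0.02, 1.0, -0.001], [-0.004, -0.001, -1.0]]
force: [0.8, -0.9, 9.7]
opening: 0.271
grasp_force: 30.0
```

drive_tool(motion=[[[0, 3, 0], [0, 0, 0]], [[0, 3, 0], [0, 0, 0]], [[0, 3, 0], [0, 0, 0]], [[0, 3, 0], [0, 0, 0]]])

```text
time_s: 15.65
position: [0.4729, -0.0128, 0.0942]
tcp_rot: [[-1.0, -0.021, 0.005], [-0.021, 1.0, -0.002], [-0.005, -0.003, -1.0]]
force: [0.4, -5.7, 9.5]
opening: 0.274
grasp_force: 30.0
```

drive_tool(motion=[[[0, 3, 0], [0, 0, 0]], [[0, 3, 0], [0, 0, 0]], [[0, 2, 0], [0, 0, 0]], [[0, 2, 0], [0, 0, 0]]])

```text
time_s: 16.05
position: [0.4724, -0.0023, 0.0941]
tcp_rot: [[-1.0, -0.02, 0.004], [-0.02, 1.0, -0.001], [-0.004, -0.001, -1.0]]
force: [-0.2, -0.8, 9.2]
opening: 0.276
grasp_force: 30.0
```

drive_tool(motion=[[[0, 3, 0.2], [0, 0, 0]], [[0, 3, 0.1], [0, 0, 0]], [[0, 3, 0.1], [0, 0, 0]], [[0, 3, 0.1], [0, 0, 0]], [[0, 3, 0.1], [0, 0, 0]]])

```text
time_s: 16.55
position: [0.4721, 0.013, 0.0936]
tcp_rot: [[-1.0, -0.02, 0.004], [-0.02, 1.0, -0.001], [-0.004, -0.001, -1.0]]
force: [-0.3, -0.9, 10.8]
opening: 0.272
grasp_force: 30.0
```

drive_tool(motion=[[[0, 3, 0], [0, 0, 0]], [[0, 1, 0], [0, 0, 0]], [[0, 0, 0], [0, 0, 0]]])

```text
time_s: 16.85
position: [0.4719, 0.0172, 0.0936]
tcp_rot: [[-1.0, -0.02, 0.004], [-0.02, 1.0, -0.0], [-0.004, -0.0, -1.0]]
force: [-0.3, 0.8, 10.8]
opening: 0.275
grasp_force: 30.0
```

drive_tool(motion=[[[0, -3, 0], [0, 0, 0]], [[0, -4, 0], [0, 0, 0]], [[0, -4, 0], [0, 0, 0]], [[0, -4, 0], [0, 0, 0]], [[0, -4, 0], [0, 0, 0]]])

```text
time_s: 17.35
position: [0.4722, -0.002, 0.0937]
tcp_rot: [[-1.0, -0.02, 0.004], [-0.02, 1.0, -0.0], [-0.004, -0.0, -1.0]]
force: [0.1, 1.7, 12.9]
opening: 0.274
grasp_force: 30.0
```

drive_tool(motion=[[[0, -4, 0], [0, 0, 0]], [[0, -4, 0], [0, 0, 0]], [[0, -4, 0], [0, 0, 0]], [[0, -4, 0], [0, 0, 0]], [[0, -4, 0], [0, 0, 0]]])

```text
time_s: 17.85
position: [0.4726, -0.0221, 0.094]
tcp_rot: [[-1.0, -0.02, 0.004], [-0.02, 1.0, -0.0], [-0.004, -0.001, -1.0]]
force: [-0.4, 1.0, 14.4]
opening: 0.274
grasp_force: 30.0
```

drive_tool(motion=[[[0, -4, -0.5], [0, 0, 0]], [[0, -4, -0.2], [0, 0, 0]], [[0, -4, -0.06], [0, 0, 0]], [[0, -4, -0.06], [0, 0, 0]], [[0, -4, -0.06], [0, 0, 0]]])

```text
time_s: 18.35
position: [0.473, -0.0422, 0.0945]
tcp_rot: [[-1.0, -0.02, 0.004], [-0.02, 1.0, -0.001], [-0.004, -0.001, -1.0]]
force: [0.1, 0.3, 10.6]
opening: 0.274
grasp_force: 30.0
```

drive_tool(motion=[[[0, -4, -0.06], [0, 0, 0]], [[0, -4, -0.06], [0, 0, 0]], [[0, -4, -0.06], [0, 0, 0]], [[0, -4, -0.06], [0, 0, 0]], [[0, -4, -0.06], [0, 0, 0]]])

```text
time_s: 18.85
position: [0.4734, -0.0622, 0.0948]
tcp_rot: [[-1.0, -0.02, 0.004], [-0.02, 1.0, -0.001], [-0.004, -0.001, -1.0]]
force: [0.5, 1.5, 10.2]
opening: 0.274
grasp_force: 30.0
```

drive_tool(motion=[[[0, -4, -0.06], [0, 0, 0]], [[0, -4, -0.06], [0, 0, 0]], [[0, -4, -0.06], [0, 0, 0]], [[0, -4, -0.06], [0, 0, 0]], [[0, -4, -0.06], [0, 0, 0]]])

```text
time_s: 19.35
position: [0.4738, -0.0823, 0.0949]
tcp_rot: [[-1.0, -0.02, 0.004], [-0.02, 1.0, -0.001], [-0.004, -0.001, -1.0]]
force: [-0.2, 0.7, 8.3]
opening: 0.276
grasp_force: 30.0
```

drive_tool(motion=[[[0, -4, 0.2], [0, 0, 0]], [[0, -4, 0.2], [0, 0, 0]], [[0, -4, 0], [0, 0, 0]], [[0, -4, 0], [0, 0, 0]], [[0, -4, 0], [0, 0, 0]]])

```text
time_s: 19.85
position: [0.4741, -0.1024, 0.0947]
tcp_rot: [[-1.0, -0.02, 0.004], [-0.02, 1.0, -0.001], [-0.004, -0.001, -1.0]]
force: [-0.9, 0.5, 10.7]
opening: 0.274
grasp_force: 30.0
```

drive_tool(motion=[[[0, -4, 0], [0, 0, 0]], [[0, -4, 0], [0, 0, 0]], [[0, -4, 0], [0, 0, 0]], [[0, -4, 0], [0, 0, 0]], [[0, -4, 0], [0, 0, 0]]])

```text
time_s: 20.35
position: [0.4745, -0.1224, 0.0946]
tcp_rot: [[-1.0, -0.02, 0.003], [-0.02, 1.0, -0.001], [-0.003, -0.001, -1.0]]
force: [-0.1, 1.2, 9.8]
opening: 0.272
grasp_force: 30.0
```

drive_tool(motion=[[[0, -3, 0.4], [0, 0, 0]], [[0, -2, 0.4], [0, 0, 0]], [[0, 0, 0], [0, 0, 0]]])

```text
time_s: 20.65
position: [0.4746, -0.1278, 0.0943]
tcp_rot: [[-1.0, -0.02, 0.004], [-0.02, 1.0, -0.002], [-0.004, -0.002, -1.0]]
force: [-0.7, 0.3, 13.7]
opening: 0.274
grasp_force: 30.0
```

drive_tool(motion=[[[0, 0, 0.4], [0, 0, 0]], [[0, 0, 0], [0, 0, 0]]])

```text
time_s: 20.85
position: [0.4747, -0.1278, 0.0942]
tcp_rot: [[-1.0, -0.02, 0.004], [-0.02, 1.0, -0.002], [-0.004, -0.002, -1.0]]
force: [-1.2, -0.2, 15.6]
opening: 0.275
grasp_force: 30.0
```

drive_tool(motion=[[[0, -4, -0.4], [0, 0, 0]], [[0, -4, -0.2], [0, 0, 0]], [[0, -4, 0.04], [0, 0, 0]], [[0, -4, 0.04], [0, 0, 0]], [[0, -4, 0.04], [0, 0, 0]]])

```text
time_s: 21.35
position: [0.475, -0.1475, 0.0941]
tcp_rot: [[-1.0, -0.02, 0.004], [-0.02, 1.0, -0.001], [-0.004, -0.002, -1.0]]
force: [-1.2, 0.9, 11.8]
opening: 0.273
grasp_force: 30.0
```

drive_tool(motion=[[[0, -4, 0.04], [0, 0, 0]], [[0, -4, 0.04], [0, 0, 0]], [[0, -4, 0.04], [0, 0, 0]], [[0, -4, 0.04], [0, 0, 0]], [[0, -4, 0.04], [0, 0, 0]]])

```text
time_s: 21.85
position: [0.4754, -0.1675, 0.0939]
tcp_rot: [[-1.0, -0.02, 0.003], [-0.02, 1.0, -0.002], [-0.003, -0.002, -1.0]]
force: [-0.2, 0.1, 9.8]
opening: 0.274
grasp_force: 30.0
```

drive_tool(motion=[[[0, -4, 0.04], [0, 0, 0]], [[0, -4, 0.04], [0, 0, 0]], [[0, -4, 0.04], [0, 0, 0]], [[0, -4, 0.04], [0, 0, 0]], [[0, 0, 0], [0, 0, 0]]])

```text
time_s: 22.35
position: [0.4757, -0.1841, 0.0936]
tcp_rot: [[-1.0, -0.02, 0.003], [-0.02, 1.0, -0.002], [-0.003, -0.002, -1.0]]
force: [-0.3, -0.3, 9.4]
opening: 0.277
grasp_force: 30.0
```

drive_tool(motion=[[[0, 0, -5], [0, 0, 0]], [[0, 0, -15], [0, 0, 0]], [[0, 0, -20], [0, 0, 0]], [[0, 0, -25], [0, 0, 0]], [[0, 0, -15], [0, 0, 0]]])

```text
time_s: 22.85
position: [0.4741, -0.1824, 0.1731]
tcp_rot: [[-1.0, -0.02, -0.0], [-0.02, 1.0, 0.001], [0.0, 0.001, -1.0]]
force: [0.2, -0.3, -3.5]
opening: 0.274
grasp_force: 30.0
```

drive_tool(motion=[[[0, 40, 0], [0, 0, 0]], [[0, 40, 0], [0, 0, 0]], [[0, 40, 0], [0, 0, 0]], [[0, 40, 0], [0, 0, 0]], [[0, 40, 0], [0, 0, 0]]])

```text
time_s: 23.35
position: [0.469, 0.019, 0.1717]
tcp_rot: [[-1.0, -0.02, -0.002], [-0.02, 1.0, 0.001], [0.002, 0.001, -1.0]]
force: [0.9, -0.7, -2.9]
opening: 0.275
grasp_force: 30.0
```

drive_tool(motion=[[[0, 40, 0], [0, 0, 0]], [[0, 40, 0], [0, 0, 0]], [[0, 40, 0], [0, 0, -0.04]], [[0, 40, 0], [0, 0, -0.04]], [[0, 40, 0], [0, 0, -0.04]]])

```text
time_s: 23.85
position: [0.4602, 0.2185, 0.1715]
tcp_rot: [[-0.99, -0.141, -0.002], [-0.141, 0.99, -0.0], [0.002, 0.0, -1.0]]
force: [1.3, -0.5, -2.8]
opening: 0.275
grasp_force: 30.0
```

drive_tool(motion=[[[0, 20, 0], [0, 0, 0]], [[0, 0, 0], [0, 0, 0]], [[0, 0, 0], [0, 0, 0]], [[0, 0, 0], [0, 0, 0]]])

```text
time_s: 24.25
position: [0.4582, 0.2357, 0.172]
tcp_rot: [[-0.99, -0.139, -0.002], [-0.139, 0.99, -0.001], [0.002, -0.001, -1.0]]
force: [-0.1, 0.5, -3.0]
opening: 0.278
grasp_force: 30.0
```

Run:
```python
from h import *
s=capture("side"); st=read_state(); p=st["position"];R=st["tcp_rot"]; print(p,R)
d=np.array([.4666,.2536,.15])-p; print("tool shift mm",R.T@d*1000)
s0=cv2.imread("pics/side0.png")[:,:,::-1]
f=lambda i:cv2.resize(i[235:345,225:315],(400,489),interpolation=cv2.INTER_CUBIC)
cv2.imwrite("pics/crop5.png",np.hstack([f(s0),f(s)])[:,:,::-1])
cv2.imwrite("pics/crop6.png",cv2.resize(s[110:240,190:290],(462,600),interpolation=cv2.INTER_CUBIC)[:,:,::-1])
```

```text
[0.4584132  0.2355389  0.17216745] [[-9.90380693e-01 -1.38364751e-01 -1.13103820e-03]
 [-1.38364162e-01  9.90381249e-01 -5.84053279e-04]
 [ 1.20097141e-03 -4.21939940e-04 -9.99999190e-01]]
tool shift mm [-10.63368305  16.76396336  22.14762092]
```

View pics/crop5.png

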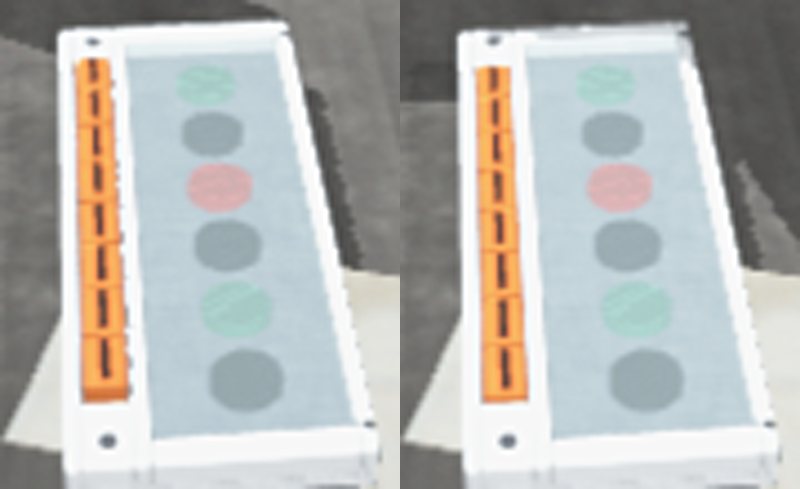

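View pics/crop6.png

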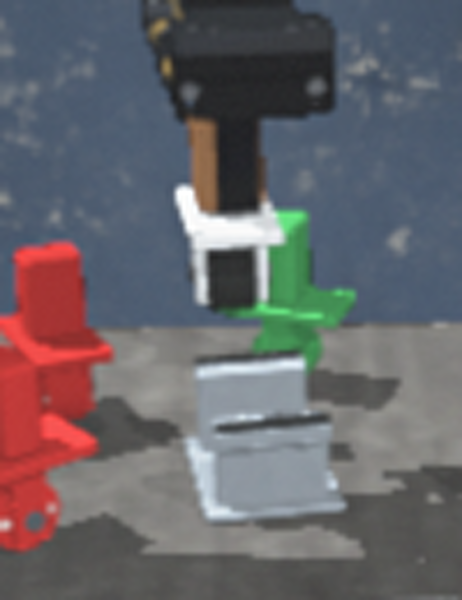

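The bar now looks uniformly seated from end to end (right half: no proud side faces, end face gone). The roller hangs upright in the grip above the empty rest. Next I align it over the rest at the recorded grasp pose.

drive_tool(motion=[[[-5.3, 8.4, 0], [0, 0, 0]], [[-5.3, 8.4, 0], [0, 0, 0]], [[0, 0, 20], [0, 0, 0]], [[0, 0, 20], [0, 0, 0]], [[0, 0, 20], [0, 0, 0]]])

```text
time_s: 24.8
position: [0.4678, 0.2554, 0.1122]
tcp_rot: [[-0.99, -0.139, 0.002], [-0.139, 0.99, 0.001], [-0.002, 0.0, -1.0]]
force: [0.4, 0.3, -3.2]
opening: 0.274
grasp_force: 30.0
```

drive_tool(motion=[[[0, 0, 20], [0, 0, 0]], [[0, 0, 0], [0, 0, 0]], [[0, 0, 0], [0, 0, 0]], [[0, 0, 0], [0, 0, 0]], [[0, 0, 0], [0, 0, 0]]])

```text
time_s: 25.3
position: [0.4677, 0.2551, 0.0937]
tcp_rot: [[-0.99, -0.14, 0.003], [-0.14, 0.99, 0.001], [-0.003, 0.0, -1.0]]
force: [-1.2, -0.3, -3.4]
opening: 0.272
grasp_force: 30.0
```

Run:
```python
from h import *
st=read_state(); p=st["position"];R=st["tcp_rot"]; print(p,R,st["force"])
d=np.array([.4666,.2536,.0652])-p; print("tool shift mm",R.T@d*1000)
```

```text
[0.467716   0.25514888 0.09372263] [[-9.90178584e-01 -1.39785956e-01  2.50169350e-03]
 [-1.39784460e-01  9.90181661e-01  7.63992300e-04]
 [-2.58392642e-03  4.06790939e-04 -9.99996579e-01]] [-1.22461443 -0.34221842 -3.39835706]
tool shift mm [ 1.39524597 -1.3892714  28.51855516]
```

drive_tool(motion=[[[1.4, -1.4, 10], [0, 0, 0]], [[0, 0, 10], [0, 0, 0]], [[0, 0, 0], [0, 0, 0]], [[0, 0, 0], [0, 0, 0]]])

```text
time_s: 25.7
position: [0.4651, 0.253, 0.0719]
tcp_rot: [[-0.99, -0.14, -0.001], [-0.14, 0.99, -0.0], [0.001, -0.0, -1.0]]
force: [-0.7, 0.6, -2.5]
opening: 0.273
grasp_force: 30.0
```

drive_tool(motion=[[[0, 0, 2], [0, 0, 0]], [[0, 0, 2], [0, 0, 0]], [[0, 0, 1], [0, 0, 0]], [[0, 0, 1], [0, 0, 0]], [[0, 0, 0], [0, 0, 0]]])

```text
time_s: 26.2
position: [0.4655, 0.2532, 0.0665]
tcp_rot: [[-0.99, -0.14, -0.0], [-0.14, 0.99, -0.0], [0.0, -0.0, -1.0]]
force: [-0.3, -0.6, -3.3]
opening: 0.276
grasp_force: 30.0
```

drive_tool(motion=[[[-1, 0, 0.7], [0, 0, 0]], [[0, 0, 0.7], [0, 0, 0]], [[0, 0, 0], [0, 0, 0]]])

```text
time_s: 26.5
position: [0.4667, 0.2534, 0.0652]
tcp_rot: [[-0.99, -0.14, 0.0], [-0.14, 0.99, 0.0], [-0.0, 0.0, -1.0]]
force: [-0.2, 0.5, -2.7]
opening: 0.271
grasp_force: 30.0
```

drive_tool(motion=[[[0, 0, 0.5], [0, 0, 0]], [[0, 0, 0.5], [0, 0, 0]], [[0, 0, 0], [0, 0, 0]]])

```text
time_s: 26.8
position: [0.4667, 0.2534, 0.0652]
tcp_rot: [[-0.99, -0.14, 0.001], [-0.14, 0.99, 0.0], [-0.001, 0.0, -1.0]]
force: [-2.2, -0.4, 4.9]
opening: 0.273
grasp_force: 30.0
```

Seated at the same height as the original grasp. Release.

drive_tool(motion=[[[0, 0, -0.6], [0, 0, 0]], [[0, 0, 0], [0, 0, 0]]])

```text
time_s: 27.0
position: [0.4668, 0.2534, 0.0652]
tcp_rot: [[-0.99, -0.14, 0.001], [-0.14, 0.99, 0.0], [-0.001, 0.0, -1.0]]
force: [-0.8, -0.1, 3.6]
opening: 0.276
grasp_force: 30.0
```

drive_tool(motion=[[[0, 0, 0], [0, 0, 0]], [[0, 0, 0], [0, 0, 0]], [[0, 0, 0], [0, 0, 0]], [[0, 0, 0], [0, 0, 0]], [[0, 0, 0], [0, 0, 0]]], gripper=1)

```text
time_s: 27.5
position: [0.4665, 0.2533, 0.0647]
tcp_rot: [[-0.99, -0.14, -0.0], [-0.14, 0.99, -0.0], [0.0, 0.0, -1.0]]
force: [0.9, 0.2, 0.3]
opening: 0.641
grasp_force: 0.0
```

drive_tool(motion=[[[0, 0, 0], [0, 0, 0]], [[0, 0, 0], [0, 0, 0]], [[0, 0, -15], [0, 0, 0]], [[0, 0, -25], [0, 0, 0]], [[0, 0, -30], [0, 0, 0]]])

```text
time_s: 28.0
position: [0.4656, 0.253, 0.1346]
tcp_rot: [[-0.99, -0.14, -0.003], [-0.14, 0.99, -0.001], [0.003, -0.0, -1.0]]
force: [0.6, -0.3, -0.9]
opening: 0.99
grasp_force: 0.0
```

drive_tool(motion=[[[0, 0, -40], [0, 0, 0]], [[0, 0, -40], [0, 0, 0]], [[0, 0, 0], [0, 0, 0]], [[0, 0, 0], [0, 0, 0]], [[0, 0, 0], [0, 0, 0]]])

```text
time_s: 28.5
position: [0.4654, 0.253, 0.2137]
tcp_rot: [[-0.99, -0.14, -0.002], [-0.14, 0.99, -0.001], [0.003, -0.0, -1.0]]
force: [-0.3, -0.6, -0.4]
opening: 1.001
grasp_force: 0.0
```

Run:
```python
from h import *
s=capture("side"); s0=cv2.imread("pics/side0.png")[:,:,::-1]
f=lambda i:cv2.resize(i[140:240,190:280],(395,439),interpolation=cv2.INTER_CUBIC)
cv2.imwrite("pics/crop7.png",np.hstack([f(s0),f(s)])[:,:,::-1])
```

```text
(no output)
```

View pics/crop7.png

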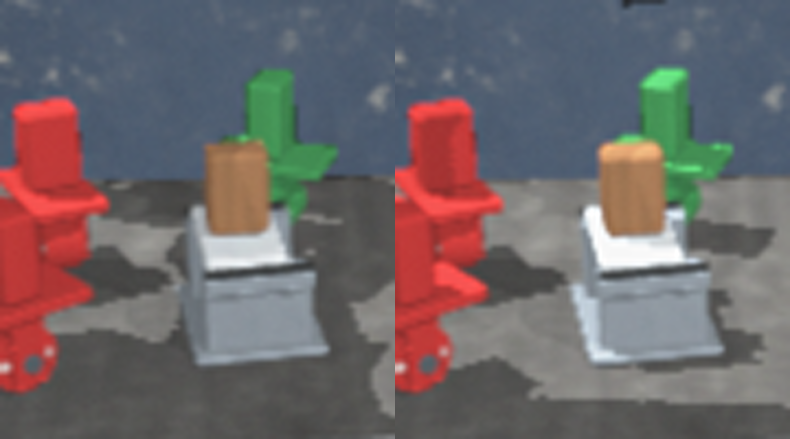

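The roller is back upright on its rest. In this view it looks the same as before (block at (237,190), then at (632,190) in the shifted panel). I hand in.

```bash
python3 -c "
from rig import *
print(hand_in())"
```

```text
the job is handed in; nothing more can be done
None
```

I rolled the bar end to end and back at about 10–19 N, all eight sections look fully home, and the roller is upright on its rest; I handed it in at about 28.5 s, and no result came back.

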